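# Index the reagent carousel to its loading place

## Robot

A 7-joint arm with a two-finger parallel gripper is mounted at the origin on a cart in front of the work surface, level with it; the furniture and walls round the work are solid. World frame = base frame: x ahead of the robot, y to its left, z up, the work surface at z = 0. Lengths are in m, angles in rad, forces in N, time in s.
With the tool pointing down it reaches from about 0.35 to 0.9 m from the base axis. Payload 7.2 kg.
Tool frame: the origin (TCP) lies midway between the tips of the shut fingers; the grasp point (between the pads) lies 19 mm behind it; z points along the fingers, y is the line along which they close (so a half turn about z gives the same grasp; the last joint's range is limited). The gripper opens to 88 mm and grips with 3 to 60 N. Pads are 20 mm wide; open, the fingers measure 115 mm over their backs; the gripper's body (75 mm by 178 mm) begins 61 mm behind the grasp point.
Start: joints at [1.097, 0.411, -0.013, 1.596, 0.006, 1.134, -0.082], TCP at [0.247, -0.574, 0.223] pointing down, gripper open.
Joint ranges: [-2.95, 2.95], [-0.29, 1.99], [-1.47, 1.44], [0.14, 2.54], [-1.03, 4.17], [0.13, 1.85], [-2.86, 2.86]. Speed limits (rad/s): [2.39, 2.39, 3.01, 3.01, 3.14, 3.14, 3.14].

## Interface

Orientations are given as a 3x3 rotation matrix whose columns are the frame's x, y, z axes.
In Python, from bench import * gives the robot as it stands.
- The arm moves only by the tool servo_tool, never from a script. Its argument "motion" is a list that holds one entry, the list of rows, each a list of 7 numbers: the shift along the tool's x, y, z in units of 300 mm (1.0 is 300 mm), then the turn, a rotation vector about the tool's x, y, z in units of 45 degrees (1.0 is 45 degrees), then the opening, from 0 (shut) to 1 (fully open). A call has 1 to 12 rows; each row is the pose to reach, as a shift and turn from the pose commanded when the call began, along the tool's axes at that moment; what a row does not reach only later rows make up. A row lasts 1/12 s, in which the tool goes at most 41.7 mm and 7.16 degrees, less where a joint would pass 70% of its speed; a pose out of reach is approached as far as the arm can. A call with a number of a shift or a turn outside -1 to 1 is refused whole. A call with a gripper value outside its range is refused whole. The fingers move at their own pace and stop on an object; "newtons" is the grip in N (left out, the last holds). Time passes only in rows, so rows that repeat a pose let the fingers close. It gives the time, the measured TCP pose, the force, the opening and the grip force at its end, in the units of the state.
- read_state(): the state, without advancing time (a new reading comes with each control period).
- get_image(name): name is "scene" or "side" or "wrist"; returns the picture (384x512x3 uint8, blue, green, red); there is no depth.
- camera_params(name): a dict with "mtx" (3x3 intrinsics, pixels), "rvec" (rotation vector, rad) and "tvec" (3), from world to camera coordinates, as OpenCV has them. Camera axes: x right, y down, z forward; pixel columns grow to the right and rows downward; lengths in m; the calibration is good to about 2 mm. A picture is of the moment at which its call begins: read the wrist's pose just before it. camera_params takes no time and is no camera call; for the wrist camera it gives the pose at the moment of the call.
- job_done(): hands the job in; it is judged then, once.
The state is a dict: "t": time; "qpos": joint angles; "qvel": joint speeds; "tau": joint torques, N m; "ee_pos": TCP position; "tcp_rot": TCP orientation; "contact_force": force on the tool from outside, world axes, zero at the start; "moment": the same for the moment, N m; "opening": opening from 0.0 (shut) to 1.0 (fully open); "grasp_force": force on a finger pad.
Only numpy, scipy, OpenCV 4.12 (cv2) and the standard library are available. Lean on these libraries where they do the work, as an engineer would, in place of code of your own. Each camera call takes 0.05 s, during which the arm holds its last target. There are 200 camera calls.

## Task

Bring the brown dropper bottle round to the steel pointer on the carousel's stand by pressing the carousel's black thumb lever: each full press, let back again, clicks the carousel on by one place, so count the presses. Do not turn the carousel by hand, leave the tape roll, timer and notebook where they are, and let the lever come all the way back at the end.

Things in the scene. Friction and masses are not known exactly. Their poses are not given: they have to be found in the camera images.
- stand: Carousel stand: grey foot disc, 256 mm diameter, 8 mm thick, fixed to the bench; origin at the centre of its underside, on the carousel's vertical axis. All angles in these notes are counter-clockwise from above, from the stand's own +x axis.
- visor (a point): Middle of the outer lower edge of a fixed clear visor over the lever: a flat plate 58 mm deep (118 to 176 mm out from the axis at 180 degrees) and 230 mm wide, 5 mm thick, underside at height 170 mm, with an ear at each end back to a 9 mm post at 125 and 235 degrees, radius 122 mm. A vertical gripper does not fit over the lever: come in tilted from outside, under this edge.
- pointer_tip (a point): Inner tip of the fixed steel pointer, 60 mm high, which stands on the foot's rim at 108 degrees, radius 119 to 148 mm; this point is at height 56 mm.
- loading_place (a point): The loading place: point on the plate's top in front of the pointer, at 108 degrees, radius 78 mm, height 53 mm. Fixed to the stand.
- dropper_place (a point): Centre of the place that carries the dropper bottle (brown glass, black dropper, 33 mm diameter, 102 mm high), on the plate's top, radius 78 mm; it turns with the carousel.
- carousel (a joint): Carousel angle (rad), grows counter-clockwise; 0 or a full turn = dropper bottle at the loading place. A sprung roller holds it at multiples of 36 degrees (0.628 rad); it starts 2 to 5 clicks before 0 (negative). Plate of 230 mm diameter, top at height 53 mm, ten places 36 degrees apart, five with fixed vessels up to 102 mm high. Do not touch plate or vessels.
- lever (a joint): Thumb lever angle (rad) about the stand's axis, grows counter-clockwise: 0 at rest, 0.69 at its stop. A press to the stop takes about 4 to 8 N at the pad and turns the carousel counter-clockwise by one place (jerked faster than 0.3 m/s it may skip one). Let back, its spring brings the lever home and the carousel stays; it must come below 0.05 rad to take the next place.
- lever_pad (a point): Middle of the lever's upright black thumb pad: 30 mm along the radius, 12 mm thick, from 12 to 84 mm height. The point is at radius 152 mm, height 48 mm, at 160 degrees at rest and 199.5 degrees at the stop. Push its clockwise side (toward the pointer), counter-clockwise along the arc about the stand's axis.
- tape: Roll of brown tape lying flat, 98 mm across, 25 mm high; a bystander. Origin at the centre of its underside.
- timer: White bench timer, 68 x 40 x 58 mm high; a bystander. Origin at the centre of its underside.
- writing_pad: Brown notebook lying flat, 148 x 109 x 13 mm; a bystander. Origin at the centre of its underside.

How it is judged:
On the way:
1. the thumb lever has been pressed (value of joint lever above 0.3 rad), for 0.05 s.
At the end, for the whole second after the job is handed in: The place of the dropper bottle stands at the loading place within 12 mm, the carousel is at rest, and the lever is back within 0.05 rad of its rest (horizontal distance between dropper_place and loading_place below 0.012 m and value of joint lever below 0.05 rad and velocity of joint carousel between -0.05 and 0.05 rad/s); the robot touches nothing.
It fails at once if the robot turns the carousel or its vessels directly (more than 2 N) (contact force between any of the fingers, the arm and carousel above 2 N).
It fails at once if the tape roll, timer or notebook is moved by more than 40 mm (distance of any of tape, timer, writing_pad from where it was at the start of the episode above 0.04 m).
It also fails if it takes over 72 s, if anything falls off the work surface, if the arm or the gripper's body presses on something with over 40 N, if the wrist force passes 120 N, or if a joint passes its speed limit or range.

## Working session

There is one attempt and no reset: what is moved stays moved. The work goes in short steps, Python scripts to look and compute and a tool call to move; the robot and the scene stay as the last step left them, time stands still between calls to the robot, and variables do not carry over. Pictures are saved under pics/ and viewed, at most 10 in all, crops included, and the job is handed in when it is done.

Besides the shell and the picture viewer there is one more tool, called after "Emit:" by a JSON object that holds its "method" and its "body". servo_tool: Moves the arm, as the interface text tells. Shifts and turns lie within -1 to 1; 1 stands for 300 mm of shift or 45 degrees of turn. Its arguments: {"type":"object","properties":{"motion":{"type":"array"},"newtons":{"type":"number"}},"required":["motion"]}

```bash
mkdir -p pics; python3 - <<'E'
from bench import *
import cv2,numpy as np
for n in ("scene","side"):
    cv2.imwrite(f"pics/{n}0.png",get_image(n)); p=camera_params(n)
    R=cv2.Rodrigues(np.array(p["rvec"],float))[0]; print(n,np.round(-R.T@np.array(p["tvec"]).ravel(),3),np.round(R[2],2),np.array(p["mtx"])[0,0])
s=read_state();print(s["t"],s["ee_pos"],np.round(s["tcp_rot"],3))
E
```

```text
scene [ 0.564 -0.585  0.982] [-0.06  0.5  -0.86] 381.1059575482921
side [0.208 0.218 0.908] [ 0.37 -0.3  -0.88] 437.5688093603062
0.1 [ 0.24649589 -0.57385585  0.22189316] [[ 0.919  0.395 -0.001]
 [ 0.395 -0.919  0.001]
 [-0.    -0.001 -1.   ]]
```

View pics/scene0.png

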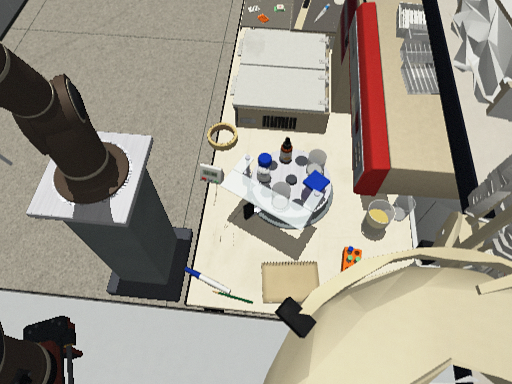

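View pics/side0.png

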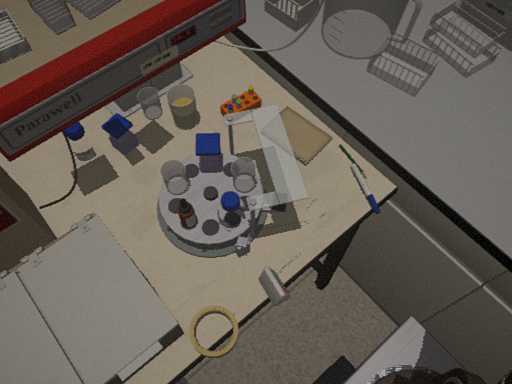

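Scene: carousel at about (290,190), timer (210,173), tape (222,135), notebook (290,282), lever pad dark at (249,211). Side: carousel (210,200), visor (280,155), bottle (186,213), pointer near (243,243). I'll zoom in on both.

```bash
python3 - <<'E'
import cv2,numpy as np
a=cv2.imread("pics/scene0.png")[120:270,190:350];b=cv2.imread("pics/side0.png")[90:270,140:320]
a=cv2.resize(a,(640,600),interpolation=cv2.INTER_CUBIC);b=cv2.resize(b,(600,600),interpolation=cv2.INTER_CUBIC)
cv2.imwrite("pics/a.png",a);cv2.imwrite("pics/b.png",b)
E
```

```text
(no output)
```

View pics/a.png

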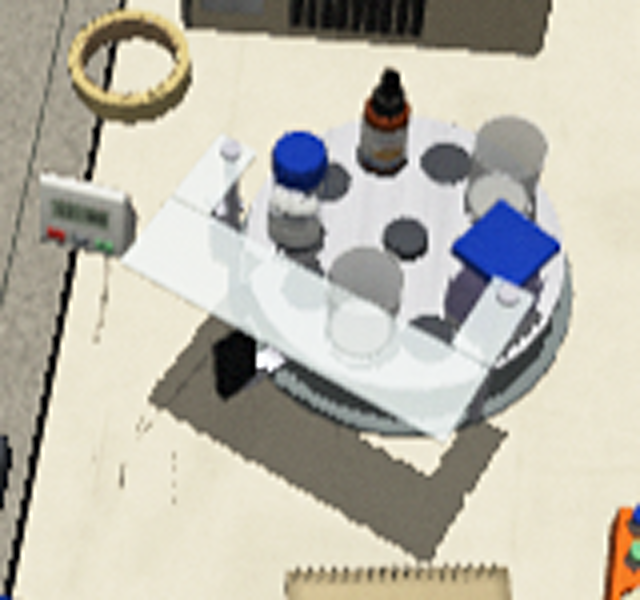

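View pics/b.png

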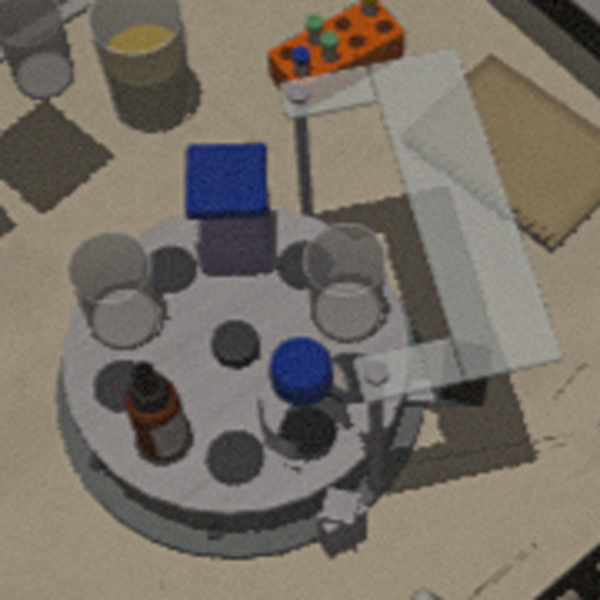

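Both views show hub, visor posts and corners, pointer (side 242,241), bottle tip (scene 287,139; side 183,200) and the lever pad (scene 249,210). Now I'll triangulate them.

```bash
cat > h.py <<'E'
from bench import *
import cv2,numpy as np
def cam(n):
    p=camera_params(n);K=np.array(p["mtx"],float);R=cv2.Rodrigues(np.array(p["rvec"],float))[0];t=np.array(p["tvec"],float).reshape(3)
    return K,R,t
def ray(n,uv):
    K,R,t=cam(n);d=R.T@np.linalg.solve(K,[uv[0],uv[1],1]);return -R.T@t,d
def plane(n,uv,z):
    o,d=ray(n,uv);return o+d*(z-o[2])/d[2]
def tri(u,v):
    P=[];
    for n in("scene","side"):
        K,R,t=cam(n);P.append(K@np.c_[R,t])
    X=cv2.triangulatePoints(P[0],P[1],np.array(u,float).reshape(2,1),np.array(v,float).reshape(2,1)).ravel();return X[:3]/X[3]
E
python3 - <<'E'
from h import *
f=lambda a:(190+a[0]/4,120+a[1]/4)
g=lambda b:(140+b[0]*.3,90+b[1]*.3)
np.set_printoptions(precision=3,suppress=True)
D=dict(hub=((406,238),(236,343)),postA=((230,150),(375,372)),postB=((508,295),(297,95)),cA=((122,262),(560,357)),cB=((445,440),(458,52)),tip=((390,75),(145,368)))
X={k:tri(f(a),g(b)) for k,(a,b) in D.items()}
for k in X: print(k,X[k])
print("hub z.053",plane("scene",f(D["hub"][0]),.053),plane("side",g(D["hub"][1]),.053))
for nm,z in(("postA",.176),("postB",.176),("cA",.175),("cB",.175),("tip",.155)):
    print(nm,plane("scene",f(D[nm][0]),z)[:2],plane("side",g(D[nm][1]),z)[:2])
c=(plane("scene",f(D["hub"][0]),.053)+plane("side",g(D["hub"][1]),.053))[:2]/2
az=lambda p:(np.degrees(np.arctan2(*(p[:2]-c)[::-1])),np.linalg.norm(p[:2]-c))
for k in X: print(k,az(X[k]))
print("pointer",az(plane("side",g((340,500)),.06)),"pad",plane("scene",f((237,340)),.084),az(plane("scene",f((237,340)),.084)))
print("notebook",[plane("scene",p,.013)[:2] for p in((263,262),(318,262),(318,303),(263,303))],"timer",plane("scene",(210,180),0.0)[:2],"tape",plane("scene",(222,136),0.02)[:2])
print("visor mid",az((X["cA"]+X["cB"])/2), (X["cA"]+X["cB"])/2)
E
```

```text
hub [ 0.609 -0.003  0.06 ]
postA [ 0.488 -0.021  0.177]
postB [ 0.668 -0.11   0.175]
cA [ 0.43  -0.109  0.172]
cB [ 0.632 -0.211  0.172]
tip [0.587 0.071 0.15 ]
hub z.053 [0.61  0.002 0.053] [ 0.611 -0.005  0.053]
postA [ 0.488 -0.021] [ 0.488 -0.022]
postB [ 0.668 -0.11 ] [ 0.667 -0.11 ]
cA [ 0.431 -0.111] [ 0.428 -0.108]
cB [ 0.634 -0.21 ] [ 0.628 -0.21 ]
tip [0.587 0.067] [0.584 0.072]
hub (np.float64(-140.82601309576273), np.float64(0.0023112071043022964))
postA (np.float64(-170.9658698836005), np.float64(0.12436483334835342))
postB (np.float64(-62.08918445689649), np.float64(0.12244673206891087))
cA (np.float64(-149.32575505654478), np.float64(0.21048318245242426))
cB (np.float64(-84.2240904776679), np.float64(0.20984927992499164))
tip (np.float64(108.01933099655557), np.float64(0.07628207552864871))
pointer (np.float64(172.88789468534907), np.float64(0.13329176535760623)) pad [ 0.501 -0.11   0.084] (np.float64(-135.46748749703767), np.float64(0.1535912786072895))
notebook [array([ 0.551, -0.238]), array([ 0.696, -0.223]), array([ 0.698, -0.331]), array([ 0.561, -0.345])] timer [0.367 0.008] tape [0.383 0.163]
visor mid (np.float64(-116.83007832709609), np.float64(0.17715223035168112)) [ 0.531 -0.16   0.172]
```

```bash
cat >> h.py <<'E'
from scipy.spatial.transform import Rotation as Ro
C=np.array([.6095,-.0025]);Y=np.radians(63.5)
def pol(a,r,z): return np.array([C[0]+r*np.cos(np.radians(a)+Y),C[1]+r*np.sin(np.radians(a)+Y),z])
def uw(u,w,z):
    return np.array([*(C+u*np.array([-np.cos(Y),-np.sin(Y)])+w*np.array([-np.sin(Y),np.cos(Y)])),z])
def Rt(phi,yaw=Y):
    p=np.radians(phi);h=np.array([np.cos(yaw),np.sin(yaw),0]);z=h*np.sin(p)-np.array([0,0,np.cos(p)]);y=np.array([np.sin(yaw),-np.cos(yaw),0])
    return np.c_[np.cross(y,z),y,z]
def mv(p,R,s=None):
    s=s or read_state();R0=np.array(s["tcp_rot"])
    return np.round(np.r_[R0.T@(p-np.array(s["ee_pos"]))/.3,Ro.from_matrix(R0.T@R).as_rotvec()/(np.pi/4)],3)
E
python3 - <<'E'
from h import *
print(mv(uw(.30,.10,.2),Rt(50)))
g=lambda b:(140+b[0]*.3,90+b[1]*.3);f=lambda a:(190+a[0]/4,120+a[1]/4)
for q in(plane("side",g((168,448)),.053),plane("scene",f((382,163)),.053)):
    d=q[:2]-C;print("bottle base",q,np.degrees(np.arctan2(d[1],d[0])-Y),np.linalg.norm(d))
E
```

```text
[ 0.885 -0.88   0.074  0.388  1.063 -0.837]
bottle base [0.57886261 0.07433935 0.053     ] 48.23816316938464 0.08272203833260558
bottle base [0.58919266 0.0651058  0.053     ] 43.21914972499659 0.07058988603649427
```

Emit:
{"method": "servo_tool", "body": {"motion": [[[0.8,-0.8,0.0,0.3,0.8,-0.65,0],[0.8,-0.8,0.0,0.3,0.8,-0.65,0],[0.8,-0.8,0.0,0.3,0.8,-0.65,0],[0.8,-0.8,0.0,0.3,0.8,-0.65,0],[0.8,-0.8,0.0,0.3,0.8,-0.65,0],[0.8,-0.8,0.0,0.3,0.8,-0.65,0],[0.8,-0.8,0.0,0.3,0.8,-0.65,0],[0.8,-0.8,0.0,0.3,0.8,-0.65,0],[0.8,-0.8,0.0,0.3,0.8,-0.65,0],[0.8,-0.8,0.0,0.3,0.8,-0.65,0],[0.8,-0.8,0.0,0.3,0.8,-0.65,0],[0.8,-0.8,0.0,0.3,0.8,-0.65,0]]]}}

```text
t: 1.1
ee_pos: [0.3721, -0.2605, 0.2226]
tcp_rot: [[0.485, 0.815, 0.318], [0.624, -0.577, 0.526], [0.612, -0.057, -0.789]]
contact_force: [0.1, 0.3, -0.2]
opening: 0.126
grasp_force: 0.0
```

```bash
python3 - <<'E'
from h import *
s=read_state();print(s["t"],s["ee_pos"],np.round(s["qpos"],2),s["opening"]);print(mv(uw(.26,.10,.12),Rt(52)))
E
```

```text
1.1 [ 0.37214614 -0.26052721  0.22261545] [ 1.24  0.34 -0.35  1.92 -0.54  1.21  0.53] 0.12569965806033154
[-0.012 -0.029  0.426  0.087  0.309 -0.19 ]
```

Emit:
{"method": "servo_tool", "body": {"motion": [[[-0.01,-0.03,0.2,0.087,0.309,-0.19,0],[-0.01,-0.03,0.3,0.087,0.309,-0.19,0],[-0.01,-0.03,0.426,0.087,0.309,-0.19,0],[-0.01,-0.03,0.426,0.087,0.309,-0.19,0],[-0.01,-0.03,0.426,0.087,0.309,-0.19,0],[-0.01,-0.03,0.426,0.087,0.309,-0.19,0],[-0.01,-0.03,0.426,0.087,0.309,-0.19,0]]]}}

```text
t: 1.68
ee_pos: [0.4047, -0.1905, 0.1221]
tcp_rot: [[0.274, 0.895, 0.353], [0.553, -0.447, 0.703], [0.787, 0.002, -0.617]]
contact_force: [0.0, -0.4, 0.4]
opening: 0.008
grasp_force: 0.0
```

```bash
python3 - <<'E'
from h import *
s=read_state();print(s["t"],s["ee_pos"],np.round(s["qpos"],2),s["opening"]);
for a,r,z in((143,.19,.07),(143,.15,.05),(152,.15,.05),(160,.15,.05)): print(a,mv(pol(a,r,z),Rt(52),s))
cv2.imwrite("pics/s1.png",np.hstack([cv2.resize(get_image("scene")[110:260,190:350],(400,375)),cv2.resize(get_image("wrist"),(400,300)).copy() if 0 else cv2.copyMakeBorder(cv2.resize(get_image("wrist"),(400,300)),0,75,0,0,0)]))
E
```

```text
1.6833 [ 0.40470044 -0.19045632  0.12211802] [ 1.25  0.62 -0.44  2.01 -0.67  1.07  0.86] 0.008010844363114965
143 [ 0.085 -0.05   0.39   0.003  0.002  0.002]
143 [0.098 0.03  0.515 0.003 0.002 0.002]
152 [0.072 0.096 0.482 0.003 0.002 0.002]
160 [0.055 0.16  0.46  0.003 0.002 0.002]
```

View pics/s1.png

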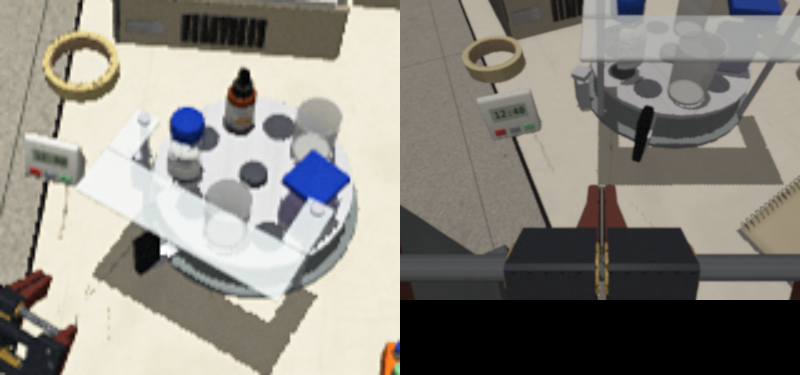

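Right half (wrist view): shut fingers at (602,190), lever pad at (643,135), both clear of the visor edge. The approach path on the clockwise side is free.

Emit:
{"method": "servo_tool", "body": {"motion": [[[0.05,-0.03,0.1,0,0,0,0],[0.085,-0.05,0.2,0,0,0,0],[0.085,-0.05,0.3,0,0,0,0],[0.085,-0.04,0.39,0,0,0,0],[0.09,-0.01,0.46,0,0,0,0],[0.095,0.03,0.5,0,0,0,0],[0.095,0.03,0.5,0,0,0,0]]]}}

```text
t: 2.37
ee_pos: [0.4752, -0.0701, 0.0517]
tcp_rot: [[0.271, 0.896, 0.351], [0.552, -0.444, 0.706], [0.789, 0.003, -0.615]]
contact_force: [0.1, -0.4, 0.2]
opening: 0.007
grasp_force: 0.0
```

```bash
python3 - <<'E'
from h import *
s=read_state();print(s["t"],s["ee_pos"],s["contact_force"])
for a in(150,155,160,165,170,175,180,185,188,190,192,194,196): print(a,mv(pol(a,.15,.05),Rt(52),s))
cv2.imwrite("pics/s2.png",np.hstack([cv2.resize(get_image("side")[60:260,180:350],(400,470)),cv2.copyMakeBorder(cv2.resize(get_image("wrist"),(400,300)),0,170,0,0,0)]))
E
```

```text
2.3667 [ 0.47516462 -0.07008117  0.05168207] [ 0.1492436  -0.38781815  0.24453771]
150 [-0.024  0.05  -0.022 -0.001 -0.001  0.005]
155 [-0.037  0.089 -0.037 -0.001 -0.001  0.005]
160 [-0.047  0.129 -0.051 -0.001 -0.001  0.005]
165 [-0.055  0.171 -0.061 -0.001 -0.001  0.005]
170 [-0.061  0.213 -0.068 -0.001 -0.001  0.005]
175 [-0.065  0.256 -0.073 -0.001 -0.001  0.005]
180 [-0.066  0.3   -0.074 -0.001 -0.001  0.005]
185 [-0.065  0.344 -0.073 -0.001 -0.001  0.005]
188 [-0.063  0.37  -0.071 -0.001 -0.001  0.005]
190 [-0.062  0.387 -0.069 -0.001 -0.001  0.005]
192 [-0.06   0.404 -0.066 -0.001 -0.001  0.005]
194 [-0.057  0.421 -0.063 -0.001 -0.001  0.005]
196 [-0.055  0.438 -0.059 -0.001 -0.001  0.005]
```

View pics/s2.png

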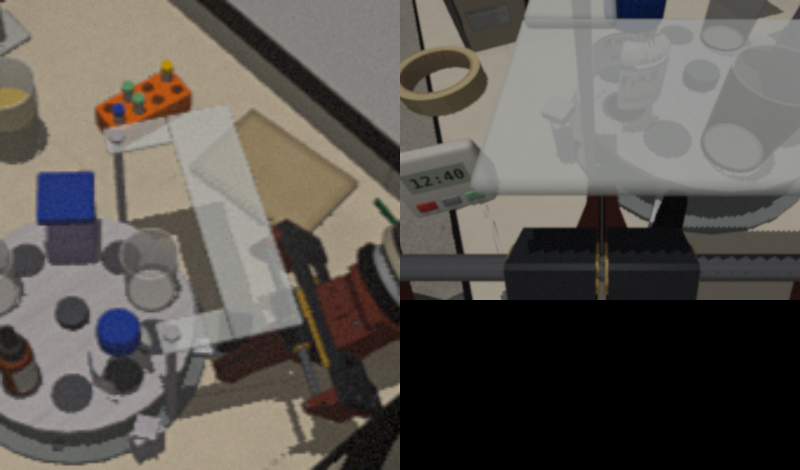

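Finger is under the visor beside the pad (wrist view: finger (602,210), pad (670,210)); free of post and timer. Pressing.

Emit:
{"method": "servo_tool", "body": {"motion": [[[-0.024,0.05,-0.022,0,0,0,0],[-0.033,0.08,-0.034,0,0,0,0],[-0.041,0.11,-0.044,0,0,0,0],[-0.048,0.14,-0.053,0,0,0,0],[-0.055,0.17,-0.061,0,0,0,0],[-0.059,0.2,-0.066,0,0,0,0],[-0.063,0.23,-0.07,0,0,0,0],[-0.065,0.26,-0.073,0,0,0,0],[-0.066,0.29,-0.074,0,0,0,0],[-0.066,0.32,-0.074,0,0,0,0],[-0.065,0.345,-0.073,0,0,0,0],[-0.065,0.345,-0.073,0,0,0,0]]]}}

```text
t: 3.47
ee_pos: [0.5543, -0.1438, 0.049]
tcp_rot: [[0.273, 0.895, 0.352], [0.551, -0.446, 0.705], [0.789, 0.001, -0.615]]
contact_force: [-1.6, 0.9, -0.7]
opening: 0.006
grasp_force: 0.7
```

Emit:
{"method": "servo_tool", "body": {"motion": [[[0.002,0.012,0.002,0,0,0,0],[0.003,0.02,0.003,0,0,0,0],[0.003,0.02,0.003,0,0,0,0]]]}}

```text
t: 3.72
ee_pos: [0.5587, -0.145, 0.049]
tcp_rot: [[0.274, 0.895, 0.352], [0.551, -0.446, 0.706], [0.788, 0.0, -0.615]]
contact_force: [-2.4, -1.8, -1.0]
opening: 0.003
grasp_force: 0.8
```

Emit:
{"method": "servo_tool", "body": {"motion": [[[0.003,0.01,0.003,0,0,0,0],[0.005,0.02,0.005,0,0,0,0],[0.005,0.02,0.005,0,0,0,0]]]}}

```text
t: 3.97
ee_pos: [0.5652, -0.1456, 0.0494]
tcp_rot: [[0.274, 0.895, 0.352], [0.55, -0.446, 0.706], [0.789, 0.0, -0.615]]
contact_force: [-1.4, -1.0, 0.1]
opening: 0.01
grasp_force: 0.8
```

```bash
python3 - <<'E'
from h import *
s=read_state();p=np.array(s["ee_pos"])[:2]-C;print(s["t"],s["ee_pos"],s["contact_force"],np.degrees(np.arctan2(p[1],p[0])-Y)+360,np.linalg.norm(p))
cv2.imwrite("pics/s3.png",np.hstack([cv2.resize(get_image("side")[60:260,180:350],(400,470)),cv2.resize(get_image("scene")[120:270,190:318],(400,470))]))
E
```

```text
3.9667 [ 0.56518772 -0.14558874  0.04940142] [-1.36065712 -0.99520394  0.07632445] 189.29308958424105 0.149793072124647
```

View pics/s3.png

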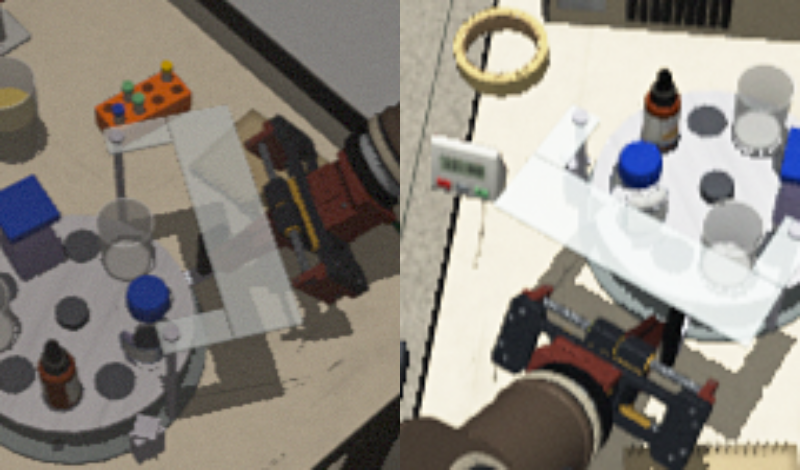

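The plate is turning: the bottle moved to side (58,375) in the crop, and the finger is on the pad. I'll continue to the stop.

Emit:
{"method": "servo_tool", "body": {"motion": [[[0.003,0.01,0.003,0,0,0,0],[0.005,0.02,0.005,0,0,0,0],[0.005,0.02,0.005,0,0,0,0]]]}}

```text
t: 4.32
ee_pos: [0.5716, -0.1461, 0.0497]
tcp_rot: [[0.274, 0.895, 0.351], [0.55, -0.445, 0.706], [0.789, 0.0, -0.615]]
contact_force: [-0.4, -1.1, -0.7]
opening: 0.004
grasp_force: 0.9
```

Emit:
{"method": "servo_tool", "body": {"motion": [[[0.003,0.01,0.004,0,0,0,0],[0.006,0.02,0.007,0,0,0,0],[0.006,0.02,0.007,0,0,0,0]]]}}

```text
t: 4.57
ee_pos: [0.5766, -0.1464, 0.0494]
tcp_rot: [[0.274, 0.896, 0.349], [0.55, -0.444, 0.707], [0.789, -0.002, -0.615]]
contact_force: [-9.3, -3.3, 2.2]
opening: 0.007
grasp_force: 4.1
```

```bash
python3 - <<'E'
from h import *
s=read_state();p=np.array(s["ee_pos"])[:2]-C;print(s["t"],s["contact_force"],np.degrees(np.arctan2(p[1],p[0])-Y)+360,np.linalg.norm(p))
for a in(185,175,165,155,146): print(a,mv(pol(a,.15,.05),Rt(52),s))
E
```

```text
4.5667 [-9.2746472  -3.25861317  2.20011966] 193.62910409848908 0.1476190501646058
185 [-0.011 -0.072 -0.017 -0.004 -0.001  0.   ]
175 [-0.011 -0.16  -0.016 -0.004 -0.001  0.   ]
165 [-0.001 -0.245 -0.004 -0.004 -0.001  0.   ]
155 [ 0.017 -0.327  0.019 -0.004 -0.001  0.   ]
146 [ 0.041 -0.395  0.05  -0.004 -0.001  0.   ]
```

Emit:
{"method": "servo_tool", "body": {"motion": [[[-0.008,-0.04,-0.01,0,0,0,0],[-0.011,-0.075,-0.017,0,0,0,0],[-0.012,-0.115,-0.017,0,0,0,0],[-0.011,-0.16,-0.016,0,0,0,0],[-0.007,-0.2,-0.01,0,0,0,0],[-0.001,-0.245,-0.004,0,0,0,0],[0.008,-0.285,0.008,0,0,0,0],[0.017,-0.327,0.019,0,0,0,0],[0.028,-0.36,0.034,0,0,0,0],[0.041,-0.395,0.05,0,0,0,0],[0.041,-0.395,0.05,0,0,0,0]]]}}

```text
t: 5.48
ee_pos: [0.4787, -0.0738, 0.0508]
tcp_rot: [[0.274, 0.896, 0.349], [0.549, -0.444, 0.708], [0.79, -0.002, -0.614]]
contact_force: [-0.8, 0.3, 0.6]
opening: 0.002
grasp_force: 0.0
```

```bash
python3 - <<'E'
from h import *
s=read_state();p=np.array(s["ee_pos"])[:2]-C;print(s["t"],s["ee_pos"],s["contact_force"],np.degrees(np.arctan2(p[1],p[0])-Y)+360,np.linalg.norm(p))
a=get_image("side");cv2.imwrite("pics/side4.png",a)
for n in("side0","side4"):
    pass
cv2.imwrite("pics/s4.png",np.hstack([cv2.resize(a[90:270,140:320],(400,400)),cv2.resize(get_image("wrist"),(400,400))]))
print(mv(pol(150,.15,.05),Rt(52),s),mv(pol(190,.149,.05),Rt(52),s),mv(pol(194,.148,.05),Rt(52),s))
E
```

```text
5.4833 [ 0.47866339 -0.07384531  0.0507804 ] [-0.83713769  0.3224343   0.63563273] 145.1036702026936 0.1490247387706238
[-0.018  0.034 -0.019 -0.004 -0.003  0.   ] [-0.052  0.37  -0.064 -0.004 -0.003  0.   ] [-0.046  0.403 -0.056 -0.004 -0.003  0.   ]
```

View pics/s4.png

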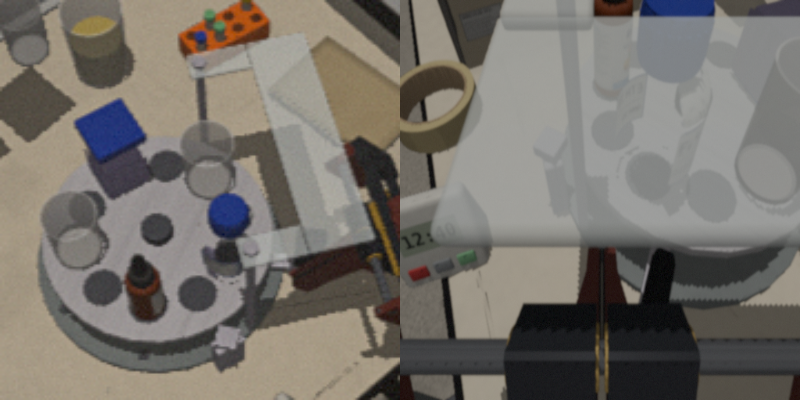

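One click happened. In the side crop the hub is (157,229) and the pointer (228,340). An empty place (197,292) stands at the pointer, with the bottle (148,308) exactly one place before it. The lever is home again in the wrist view at (657,280). One more press is needed.

Emit:
{"method": "servo_tool", "body": {"motion": [[[-0.018,0.034,-0.019,0,0,0,0],[-0.027,0.065,-0.031,0,0,0,0],[-0.035,0.095,-0.041,0,0,0,0],[-0.041,0.125,-0.05,0,0,0,0],[-0.047,0.155,-0.057,0,0,0,0],[-0.052,0.185,-0.063,0,0,0,0],[-0.055,0.215,-0.067,0,0,0,0],[-0.057,0.245,-0.069,0,0,0,0],[-0.058,0.275,-0.07,0,0,0,0],[-0.058,0.305,-0.07,0,0,0,0],[-0.057,0.33,-0.069,0,0,0,0],[-0.055,0.345,-0.067,0,0,0,0]]]}}

```text
t: 6.58
ee_pos: [0.5625, -0.1463, 0.0496]
tcp_rot: [[0.274, 0.895, 0.352], [0.551, -0.446, 0.706], [0.789, 0.001, -0.615]]
contact_force: [-1.4, 1.3, -0.0]
opening: 0.005
grasp_force: 0.8
```

Emit:
{"method": "servo_tool", "body": {"motion": [[[0.003,0.012,0.003,0,0,0,0],[0.005,0.024,0.006,0,0,0,0],[0.007,0.036,0.008,0,0,0,0],[0.009,0.046,0.01,0,0,0,0],[0.01,0.055,0.011,0,0,0,0],[0.01,0.055,0.011,0,0,0,0]]]}}

```text
t: 7.08
ee_pos: [0.5764, -0.1487, 0.0494]
tcp_rot: [[0.275, 0.896, 0.349], [0.55, -0.444, 0.708], [0.789, -0.003, -0.615]]
contact_force: [-10.0, -3.1, 2.1]
opening: 0.007
grasp_force: 4.4
```

Stop reached. Going back the same way, then withdrawing outward.

Emit:
{"method": "servo_tool", "body": {"motion": [[[-0.008,-0.04,-0.01,0,0,0,0],[-0.011,-0.075,-0.017,0,0,0,0],[-0.012,-0.115,-0.017,0,0,0,0],[-0.011,-0.16,-0.016,0,0,0,0],[-0.007,-0.2,-0.01,0,0,0,0],[-0.001,-0.245,-0.004,0,0,0,0],[0.008,-0.285,0.008,0,0,0,0],[0.017,-0.327,0.019,0,0,0,0],[0.028,-0.36,0.034,0,0,0,0],[0.041,-0.4,0.05,0,0,0,0],[0.041,-0.4,0.05,0,0,0,0]]]}}

```text
t: 8.0
ee_pos: [0.4775, -0.076, 0.0509]
tcp_rot: [[0.274, 0.896, 0.349], [0.549, -0.444, 0.708], [0.789, -0.002, -0.614]]
contact_force: [-0.7, 0.6, 0.3]
opening: 0.003
grasp_force: 0.0
```

Emit:
{"method": "servo_tool", "body": {"motion": [[[0,-0.02,-0.08,0,0,0,0],[0,-0.04,-0.18,0,0,0,0],[0,-0.05,-0.3,0,0,0,0],[0,-0.05,-0.4,0,0,0,0],[0,-0.05,-0.5,0,0,0,0],[0,-0.05,-0.6,0,0,0,0],[0,-0.05,-0.6,0,0,0,0],[0,-0.05,-0.6,0,0,0,0]]]}}

```text
t: 8.67
ee_pos: [0.4029, -0.2007, 0.1617]
tcp_rot: [[0.275, 0.894, 0.354], [0.552, -0.448, 0.703], [0.787, 0.002, -0.616]]
contact_force: [0.1, 0.1, -0.5]
opening: 0.005
grasp_force: 0.0
```

```bash
python3 - <<'E'
from h import *
cv2.imwrite("pics/s5.png",np.hstack([cv2.resize(get_image("side")[90:270,140:320],(400,400)),cv2.resize(get_image("scene")[120:270,190:340],(400,400))]))
print(read_state()["contact_force"])
E
```

```text
[-0.91636952  0.33797239 -0.789319  ]
```

View pics/s5.png

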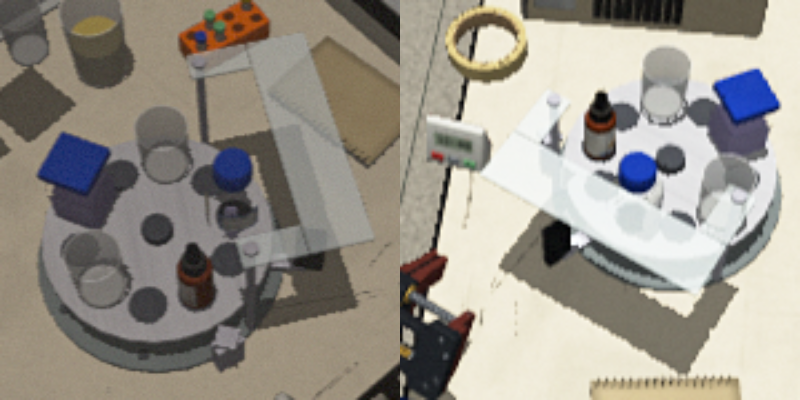

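```bash
python3 - <<'E'
from h import *
L=pol(108,.078,0)[:2];print(L)
for n,u in(("side",(140+194*.45,90+247*.45)),("scene",(190+601*.375-150,120+97*.375))): print(n,plane(n,u,.155)[:2])
print("base",plane("side",(140+198*.45,90+293*.45),.053)[:2],"pointer",plane("side",(140+228*.45,90+338*.45),.06)[:2],pol(108,.133,0)[:2])
E
```

```text
[0.53235676 0.00902913]
side [0.52804544 0.00802672]
scene [0.53258239 0.0023392 ]
base [0.53026532 0.00762683] pointer [0.47396462 0.01671484] [0.47796089 0.01715865]
```

The bottle stands at the loading place, measured within about 5 mm. The lever is home and the arm is clear.

```bash
python3 -c "
from bench import *
print(job_done())"
```

```text
the job is handed in; nothing more can be done
None
```

I gave the lever two full presses and handed the job in. The dropper bottle measured about 2 to 7 mm from the loading place (limit 12 mm), the lever was back at rest in the last pictures, and the arm was clear at about 9 s; no verdict came back.

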